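# Hang the tool bin on the cleat rack

## Task

Hang the empty steel bin on the aluminium cleat of the wooden rack: hold it tipped with its left end low, hook its angled rear strip over the cleat and tuck the strip's left end under the keeper lip, then drop the right end and press gently until the sprung catch snaps over it. The bin must end level, fully down and let go, never forced hard against the rack, and the other things on the worktop must be left alone.

Things in the scene. Friction and masses are not known exactly. Their poses are not given: they have to be found in the camera images.
- bin: Open steel bin, 76 deep (x) x 150 wide (y) x 90 mm high, 0.29 to 0.43 kg. Origin: centre of its underside; z up, x to its rear (strip side), y to its left. Low on the rear wall (rear face x = 38 mm) a small rubber pad (y -18 to 18, z 4 to 12 mm) reaches back to x = 54.5 mm.
- bin_handle (a point): Middle of the bin's black handle bar, 128 mm above the bin's underside at x = y = 0. The bar runs along the bin's x, 76 mm long, 12 mm thick (y) and 20 mm high (z 118 to 138 mm), with free space of 60 mm on both sides; pinch it from above across y.
- strip_mid (a point): Bin frame (38, 0, 90) mm: middle of the strip along the top of the rear wall. The strip is 160 mm long (y -80 to 80) and reaches from x = 38 back to x = 52 mm; its flat top is at z = 98 mm, its underside slopes from z = 90 mm at x = 38 down to z = 80 mm at x = 50 (41 degrees; sloping part y -75 to 75 only).
- strip_left (a point): Left end of the strip: front edge of its sloping underside, bin frame (38, 80, 90) mm.
- rack: Fixed upright dark wooden panel 270 mm wide, 206 mm high, on a foot, carrying the cleat. Origin on the worktop under the middle of the panel's front face; x points into the panel (away from the robot), y to its left, z up. The bin and rack must not be pressed together with over 80 N, all contacts summed; in the wedge that is about twice the push, so keep pushes under 20 N.
- cleat_nominal (a point): Rack frame (-16, 0, 160) mm: NOMINAL middle of the front upper edge of the aluminium cleat. The cleat (16 mm thick, 25 mm high) can be set in height; its real edge lies up to 12 mm above or below this point, unmeasured: find it by touch. From that edge its top slopes down to the panel at 41 degrees. Keeper and catch move with it.
- keeper_nominal (a point): Rack frame (-16, 83, 160) mm: inner face of the keeper's cheek at the cleat's left end (height as nominal). A lip covers the cleat from y = 70 to 83 mm; its underside is about 12 mm above the cleat's edge at the cheek and 15 mm at its open end. A level strip can not get under it past the catch.
- catch_nominal (a point): Rack frame (-16, -74, 160) mm: tip of the sprung catch's nose at the cleat's right end (height as nominal). The nose covers y < -74 mm, underside 10 mm and top about 21 mm above the cleat's edge. So lower the strip tipped about 12 degrees, left end down, some 16 mm right of its final place, move it left under the lip, then level it.
- home (a point): Rack frame (-54, 0, 70) mm: where the bin's origin ends if the cleat is at nominal height (up to 12 mm higher or lower with the cleat; y may be 3 mm either way), bin axes along the rack's to within 2 degrees or so, rear wall on or within 3 mm of the cleat's front face.
- catch (a joint): Sprung catch, in m: 0 = fully out (rest), grows to 0.011 as it is pushed to the right. It takes 0.8 N to start and 2.5 N sideways; pressing the strip past its sloping nose takes about 2 to 5 N downwards at that end, while it reads up to about 0.007; then it snaps back to about 0 over the strip.
- scale: Black scale lying on the worktop, 132 x 106 x 20 mm; bystander.
- timer: White kitchen timer, 58 x 62 x 21 mm; bystander.
- portafilter_2: Portafilter with black handle, 227 x 83 x 57 mm; bystander.
- teaspoon_a: Teaspoon, 133 mm long; bystander.
- sugar_pot: Sugar pot with knob lid, 66 mm wide, 67 mm high; bystander.
- group_brush: Black brush lying, 217 mm long; bystander.

How it is judged:
On the way:
1. the tipped bin's strip is over the cleat with its left end under the keeper lip (angle between bin's own z axis and vertical above 0.06 rad and y of strip_left in the frame of rack above 0.072 m and x of strip_left in the frame of rack above -0.024 m and z of strip_left in the frame of rack below 0.18 m), for 0.1 s.
At the end, for the whole second after the job is handed in: The bin hangs on the cleat at rest: its origin at rack x = -54 +- 8 mm, y = 0 +- 6 mm, 56 to 84 mm above the worktop, upright and square to the rack to 0.06 rad, with the catch back out (under 2 mm) over the strip's right end and the bin's weight on the rack (x of bin in the frame of rack between -0.062 and -0.046 m and y of bin in the frame of rack between -0.006 and 0.006 m and z of bin in the frame of rack between 0.056 and 0.084 m and angle between bin's own z axis and vertical below 0.06 rad and angle between the x axis of bin and the x axis of rack, either way round below 0.06 rad and value of joint catch below 0.002 m and contact force between bin and rack above 0.5 N and linear speed of bin below 0.02 m/s); the robot touches nothing.
It fails at once if the bin is pressed against the rack with more than 80 N (contact force between bin and rack above 80 N).
It fails at once if a bystander is moved by more than 30 mm (distance of any of scale, timer, portafilter_2, teaspoon_a, sugar_pot, group_brush from where it was at the start of the episode above 0.03 m).
It also fails if it takes over 58 s, if anything falls off the work surface, if the arm or the gripper's body presses on something with over 40 N, if the wrist force passes 120 N, or if a joint passes its speed limit or range.

## Robot

A 6-joint arm with a two-finger parallel gripper is mounted at the origin on a cart in front of the work surface, level with it; the furniture and walls round the work are solid. World frame = base frame: x ahead of the robot, y to its left, z up, the work surface at z = 0. Lengths are in m, angles in rad, forces in N, time in s.
With the tool pointing down it reaches from about 0.25 to 0.775 m from the base axis. Payload 4 kg.
Tool frame: the origin (TCP) lies midway between the tips of the shut fingers; the grasp point (between the pads) lies 19 mm behind it (robot.grasp_offset is the distance from the TCP to the grasp point, in m); z points along the fingers, y is the direction in which the jaws open and shut (so a half turn about z gives the same grasp; the last joint's range is limited). The gripper opens to 94 mm and grips with 3 to 60 N. Pads are 16 mm wide; open, the fingers measure 119 mm over their backs; the gripper's body (75 mm by 177 mm) begins 78 mm behind the grasp point.
Start: joints at [1.029, 0.087, 1.371, -0, 1.684, -0.103], TCP at [0.234, 0.498, 0.206] pointing down, gripper open.
Joint ranges: [-3.1, 3.1], [-0.76, 2.03], [0.27, 2.55], [-1.08, 4.22], [0.17, 2.65], [-2.57, 2.57]. Speed limits (rad/s): [2.79, 2.79, 3.14, 3.14, 3.14, 3.14].

## Interface

Orientations are given as [roll, pitch, yaw] about the fixed x, y, z axes, in that order (R = Rz(yaw) Ry(pitch) Rx(roll)).
In Python, from bench import status, viewer, order, robot gives the robot as it stands. The module is installed in compiled form; this text tells all that it offers.
- The arm moves only by the tool move_arm, never from a script. Its argument "targets" is a list of rows, each a list of 3 entries, a list of its own where there are three numbers: the shift along the tool's x, y, z in mm, then the turn, a rotation vector about the tool's x, y, z in degrees, then the opening, from -1 (shut) to 1 (fully open). A call has 1 to 20 rows; each row is the pose to reach, as a shift and turn from the pose commanded when the call began, along the tool's axes at that moment; what a row does not reach only later rows make up. A row lasts 1/8 s, in which the tool goes at most 62.5 mm and 10.7 degrees, less where a joint would pass 70% of its speed; a pose out of reach is approached as far as the arm can. A call with a gripper value outside its range is refused whole. The fingers move at their own pace and stop on an object; the grip force is fixed at half the most. Time passes only in rows, so rows that repeat a pose let the fingers close. It gives the time, the measured TCP pose, the force and the opening at its end, in the units of the state.
- status.get_obs(): the state, without advancing time (a new reading comes with each control period).
- viewer.snapshot(name): name is "scene" or "top"; returns the picture (420x560x3 uint8, red, green, blue); there is no depth.
- viewer.camera_model(name): a dict with "K" (3x3 intrinsics, pixels), "D" ([k1, k2, p1, p2, k3] as OpenCV has them; the pictures are not rectified), "xyz" and "attitude" of the camera in the world. Camera axes: x right, y up, looking along -z (the intrinsics and any distortion apply to the point x, -y, -z); pixel columns grow to the right and rows downward; lengths in m; the calibration is good to about 2 mm. A picture is of the moment at which its call begins. camera_model takes no time and is no camera call.
- order.close_job(): hands the job in, once; it reports no verdict.
The state is a dict: "time": time; "joint_positions": joint angles; "qvel": joint speeds; "joint_torque": joint torques, N m; "tool_pos": TCP position; "ee_rot": TCP orientation; "wrist_force": force on the tool from outside, world axes, zero at the start; "wrist_torque": the same for the moment, N m; "width": finger opening in m.
Only numpy, scipy, OpenCV 4.12 (cv2) and the standard library are available. Lean on these libraries where they do the work, as an engineer would, in place of code of your own. Each camera call takes 0.05 s, during which the arm holds its last target. There are 200 camera calls.

## Working session

There is one attempt and no reset: what is moved stays moved. The work goes in short steps, Python scripts to look and compute and a tool call to move; the robot and the scene stay as the last step left them, time stands still between calls to the robot, and variables do not carry over. Pictures are saved under pics/ and viewed, about 8 in all and at most 12, crops included, and the job is handed in when it is done.

Besides the shell and the picture viewer there is one more tool, called after "Request:" by a JSON object that holds its "name" and its "arguments", one argument or row to a line. move_arm: Moves the arm, as the interface text tells. Its arguments: {"type":"object","properties":{"targets":{"type":"array"}},"required":["targets"]}

```bash
mkdir -p pics; python3 - <<'E'
from bench import status, viewer, order, robot
import cv2, numpy as np
for n in("scene","top"):
    im=viewer.snapshot(n); cv2.imwrite(f"pics/{n}0.png",im[...,::-1]); print(n,viewer.camera_model(n))
print(status.get_obs()); print(robot.grasp_offset)
E
```

```text
scene {'K': array([[515.27685593,   0.        , 277.74691109],
       [  0.        , 515.27685593, 210.60376424],
       [  0.        ,   0.        ,   1.        ]]), 'D': array([-0.0628373,  0.       ,  0.       ,  0.       ,  0.       ]), 'xyz': array([-0.34176967, -0.77550946,  0.86979992]), 'attitude': array([ 0.96842799,  0.00097508, -0.89320044])}
top {'K': array([[473.54957685,   0.        , 282.01238774],
       [  0.        , 473.54957685, 210.57017129],
       [  0.        ,   0.        ,   1.        ]]), 'D': array([-0.07982788,  0.        ,  0.        ,  0.        ,  0.        ]), 'xyz': array([ 0.36336145, -0.04295126,  1.22493749]), 'attitude': array([ 0.15496446,  0.00321852, -1.58064177])}
{'time': 0.1, 'joint_positions': array([ 1.02889826e+00,  8.79120480e-02,  1.37206432e+00, -3.64726094e-05,
        1.68355894e+00, -1.03108145e-01]), 'qvel': array([ 8.87574965e-04, -1.11967969e-04, -3.90455171e-03, -6.61730525e-04,
       -5.48117651e-05,  2.20315007e-03]), 'joint_torque': array([ 1.62883582e-03, -3.41250014e+01, -3.03302658e+01,  7.18987221e-02,
        3.04097822e-02, -9.94860693e-05]), 'tool_pos': array([0.23344184, 0.49748469, 0.20442396]), 'ee_rot': array([-3.13965659e+00, -1.63892071e-04,  2.70279851e+00]), 'wrist_force': array([-0.29097582,  0.55137368, -0.02407049]), 'wrist_torque': array([-0.04867196, -0.03582222,  0.00740651]), 'width': 0.09408326609487196}
0.0188
```

View pics/scene0.png

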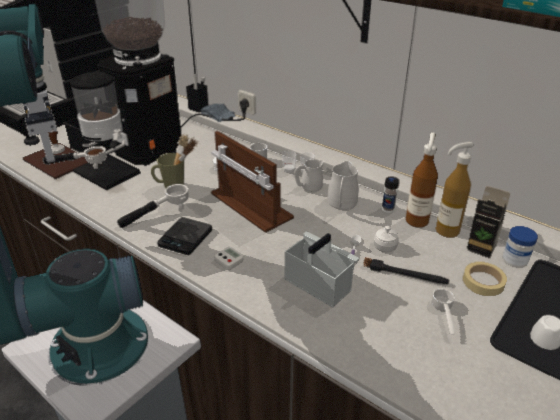

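View pics/top0.png

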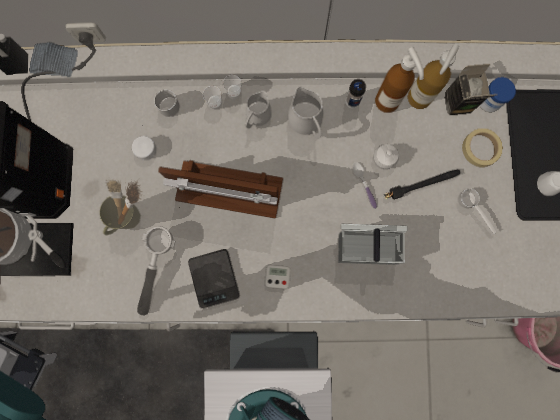

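The scene view shows the bin at about (320,265) and the rack at about (250,180). In the top view the bin is at (372,243) with its handle at (377,245), and the rack is at (225,190). I'll enlarge these areas to measure them.

```bash
python3 - <<'E'
import cv2, numpy as np
T=cv2.imread("pics/top0.png");S=cv2.imread("pics/scene0.png")
def c(im,x,y,w,h,f):
    o=cv2.resize(im[y:y+h,x:x+w],None,fx=f,fy=f,interpolation=cv2.INTER_CUBIC)
    for k in range(0,w,10):
        cv2.line(o,(k*f,0),(k*f,8 if k%50 else 16),(0,255,0),1)
        if k%20==0: cv2.putText(o,str(x+k),(k*f,22),0,.35,(0,255,255),1)
    for k in range(0,h,10):
        cv2.line(o,(0,k*f),(8,k*f),(0,255,0),1); cv2.putText(o,str(y+k),(10,k*f+4),0,.35,(0,255,255),1)
    return o
a=np.hstack([c(T,155,150,140,75,4)[:300],c(T,375-45,218,60,75,4)[:300]])
b=np.hstack([c(S,205,130,100,75+20,4)[:300*2][:380],c(S,275,228,100,95,4)])
# widths both 800
cv2.imwrite("pics/crop1.png",np.vstack([a[:220],b]))
print(a.shape,b.shape)
E
```

```text
(300, 800, 3) (380, 800, 3)
```

View pics/crop1.png

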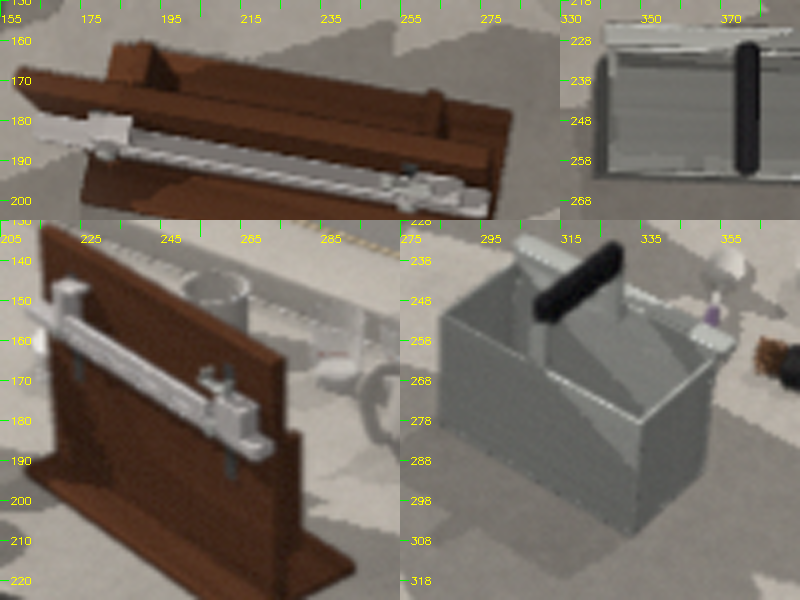

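The crop shows the strip on the bin's far (+x) side. The rack is turned slightly, with its catch at the right end and keeper at the left. I need a bigger view of the rack edges.

```bash
cat > h.py <<'E'
import cv2, numpy as np
from scipy.spatial.transform import Rotation as R
from bench import status, viewer, order, robot
def ray(n,p):
    m=viewer.camera_model(n)
    u=cv2.undistortPoints(np.array([[p]],float),m["K"],m["D"])[0,0]
    return m["xyz"],R.from_euler("xyz",m["attitude"]).apply([u[0],-u[1],-1])
def onz(n,p,z):
    o,d=ray(n,p); return o+d*(z-o[2])/d[2]
def tri(ps,pt):
    o1,d1=ray("scene",ps);o2,d2=ray("top",pt)
    s=np.linalg.lstsq(np.c_[d1,-d2],o2-o1,rcond=None)[0]
    a,b=o1+d1*s[0],o2+d2*s[1]; return (a+b)/2,np.linalg.norm(a-b)*1000
def proj(n,P):
    m=viewer.camera_model(n); c=R.from_euler("xyz",m["attitude"]).inv().apply(np.atleast_2d(P)-m["xyz"])
    return cv2.projectPoints(c*[1,-1,-1],np.zeros(3),np.zeros(3),m["K"],m["D"])[0][:,0]
def crop(im,x,y,w,h,f):
    o=cv2.resize(im[y:y+h,x:x+w],None,fx=f,fy=f,interpolation=cv2.INTER_LINEAR)
    for k in range(0,w,10):
        cv2.line(o,(k*f,0),(k*f,5),(0,255,0),1); cv2.putText(o,str(x+k),(k*f,15),0,.35,(0,255,255),1)
    for k in range(0,h,10):
        cv2.line(o,(0,k*f),(5,k*f),(0,255,0),1); cv2.putText(o,str(y+k),(7,k*f+4),0,.35,(0,255,255),1)
    return o
E
python3 - <<'E'
from h import *
T=cv2.imread("pics/top0.png");S=cv2.imread("pics/scene0.png")
g=lambda im:np.clip(255*(im/255.)**.6,0,255).astype(np.uint8)
a=crop(g(T),158,155,133,68,6); b=crop(g(S),208,128,85,62,6)
b=np.pad(b,((0,20),(0,a.shape[1]-b.shape[1]),(0,0)))[:180*2]
o=np.vstack([a[:300],b]);print(o.shape);cv2.imwrite("pics/crop2.png",o[:600,:800])
hsv=cv2.cvtColor(T,cv2.COLOR_BGR2HSV)
m=((hsv[...,2]<60)*255).astype(np.uint8)[222:268,360:400]
ys,xs=np.nonzero(cv2.morphologyEx(m,cv2.MORPH_OPEN,np.ones((2,2))))
r=cv2.minAreaRect(np.c_[xs+360,ys+222].astype(np.float32));print(r)
c=r[0];print("handle top",onz("top",c,.138))
bx=cv2.boxPoints(r); print([onz("top",p,.138).round(4) for p in bx])
E
```

```text
(660, 798, 3)
((377.5, 246.0), (32.0, 5.0), 90.0)
handle top [ 0.44831999 -0.26023611  0.138     ]
[array([ 0.4854, -0.2559,  0.138 ]), array([ 0.4853, -0.2675,  0.138 ]), array([ 0.4115, -0.2646,  0.138 ]), array([ 0.4117, -0.2531,  0.138 ])]
```

View pics/crop2.png

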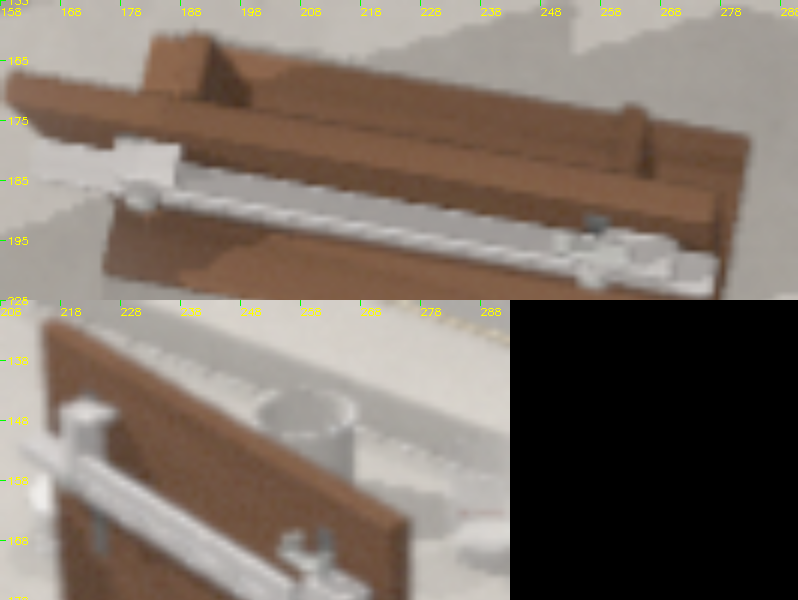

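```bash
python3 - <<'E'
from h import *
L=(159.3,171.7);Rr=(277.5,192)
for a,b in(((215.2,133),L),((274.7,165.8),Rr)): print(tri(a,b))
l,r=onz("top",L,.206),onz("top",Rr,.206); d=(l-r)[:2];print(l,r,np.linalg.norm(d),"yaw",np.degrees(np.arctan2(-d[0],d[1])))
l2,r2=onz("scene",(215.2,133),.206),onz("scene",(274.7,165.8),.206); d2=(l2-r2)[:2];print(l2,r2,np.linalg.norm(d2),"yaw",np.degrees(np.arctan2(-d2[0],d2[1])))
yaw=np.arctan2(-d[0],d[1]);o=np.r_[(l+r)[:2]/2,0]
Rz=R.from_euler("z",yaw)
# keep cleat edge: solve along top-view ray where rack x=-16
for p in((188,186.3),(253,198)):
    c,dd=ray("top",p); c2=Rz.inv().apply(c-o);d2=Rz.inv().apply(dd); s=(-.016-c2[0])/d2[0]; print("cleat edge rackframe",c2+s*d2)
for h in(.148,.160,.172):
    P=[o+Rz.apply([-.016,y,h]) for y in(.083,-.074,-.1)]
    print(h,proj("top",P).round(1).tolist(),proj("scene",P).round(1).tolist())
S=cv2.imread("pics/scene0.png")
# bin yaw: rim check
for n,z in(("top",.0),): print(proj(n,[[.448,-.26,.138]]),proj("scene",[[.448,-.26,.138],[.41,-.26,.138],[.486,-.26,.138]]))
E
```

```text
(array([0.61434399, 0.2315729 , 0.20083906]), np.float64(0.8539008748258797))
(array([ 0.5650638 , -0.03283887,  0.20529221]), np.float64(3.0314982680694493))
[0.61277338 0.23048434 0.206     ] [ 0.56385425 -0.03175579  0.206     ] 0.26676388085333896 yaw -10.566690193637422
[0.60726818 0.22350461 0.206     ] [ 0.56539046 -0.03450852  0.206     ] 0.2613895893976756 yaw -9.219194837894817
cleat edge rackframe [-0.016       0.07086177  0.17418986]
cleat edge rackframe [-0.016      -0.07925734  0.16802698]
0.148 [[185.2, 187.7], [251.3, 199.2], [262.4, 201.1]] [[221.6, 157.1], [255.1, 178.0], [261.1, 181.8]]
0.16 [[184.1, 186.7], [251.0, 198.2], [262.1, 200.2]] [[221.3, 153.4], [255.0, 174.2], [261.0, 177.9]]
0.172 [[183.0, 185.6], [250.6, 197.3], [261.9, 199.2]] [[221.0, 149.7], [254.8, 170.4], [260.9, 174.1]]
[[377.40345885 246.14001792]] [[318.58896343 241.46358361]
 [308.90194268 249.5440397 ]
 [327.88219436 233.70700018]]
```

The rack solves consistently: front width 267 mm against 270, yaw about -10.5°, origin near (0.588, 0.099). The handle spans 74 mm against 76, centred at (0.448, -0.260). Next I'll plan the grasp.

```bash
cat >> h.py <<'E'
RACK_O=np.array([.588,.0995,0]);RACK_YAW=np.radians(-10.5)
def plan(pos,Rt):
    s=status.get_obs(); Rc=R.from_euler("xyz",s["ee_rot"])
    print("t",round(s["time"],2),"pos",s["tool_pos"].round(4),"rpy deg",np.degrees(s["ee_rot"]).round(2),"F",s["wrist_force"].round(2),"M",s["wrist_torque"].round(2),"w",round(s["width"],4))
    print("shift mm",(Rc.inv().apply(np.array(pos)-s["tool_pos"])*1000).round(1),"turn",np.degrees((Rc.inv()*Rt).as_rotvec()).round(2))
def down(yaw,tip=0):  # tip: left end low about the tool-frame forward (world/rack x) axis, rad
    return R.from_euler("z",yaw)*R.from_euler("x",-tip)*R.from_euler("zyx",[np.pi,0,np.pi])
E
python3 - <<'E'
from h import *
plan([.448,-.26,.24],down(0))
E
```

```text
t 0.1 pos [0.2334 0.4975 0.2044] rpy deg [-1.7989e+02 -1.0000e-02  1.5486e+02] F [-0.29  0.55 -0.02] M [-0.05 -0.04  0.01] w 0.0941
shift mm [-516.  -594.6  -34.5] turn [ -0.11  -0.03 -25.14]
```

Request:
{"name": "move_arm", "arguments": {
  "targets": [
    [[-516,-595,-35],[0,0,-25],1],
    [[-516,-595,-35],[0,0,-25],1],
    [[-516,-595,-35],[0,0,-25],1],
    [[-516,-595,-35],[0,0,-25],1],
    [[-516,-595,-35],[0,0,-25],1],
    [[-516,-595,-35],[0,0,-25],1],
    [[-516,-595,-35],[0,0,-25],1],
    [[-516,-595,-35],[0,0,-25],1],
    [[-516,-595,-35],[0,0,-25],1],
    [[-516,-595,-35],[0,0,-25],1],
    [[-516,-595,-35],[0,0,-25],1],
    [[-516,-595,-35],[0,0,-25],1],
    [[-516,-595,-35],[0,0,-25],1],
    [[-516,-595,-35],[0,0,-25],1],
    [[-516,-595,-35],[0,0,-25],1],
    [[-516,-595,-35],[0,0,-25],1]
  ]
}}

```text
time: 2.1
tool_pos: [0.4479, -0.2587, 0.2407]
ee_rot: [3.141, 0.0, 3.141]
wrist_force: [0.2, -0.0, 1.0]
width: 0.094
```

```bash
python3 - <<'E'
from h import *
plan([.448,-.26,.109],down(0))
E
```

```text
t 2.1 pos [ 0.4479 -0.2587  0.2407] rpy deg [1.7999e+02 2.0000e-02 1.7995e+02] F [ 0.21 -0.04  1.02] M [ 0.01 -0.05  0.05] w 0.094
shift mm [-1.000e-01 -1.400e+00  1.317e+02] turn [ 0.01  0.02 -0.05]
```

Request:
{"name": "move_arm", "arguments": {
  "targets": [
    [[0,-1,60],[0,0,0],1],
    [[0,-1,100],[0,0,0],1],
    [[0,-1,125],[0,0,0],1],
    [[0,-1,131],[0,0,0],1],
    [[0,-1,131],[0,0,0],-1],
    [[0,-1,131],[0,0,0],-1],
    [[0,-1,131],[0,0,0],-1],
    [[0,-1,131],[0,0,0],-1],
    [[0,-1,131],[0,0,0],-1],
    [[0,-1,131],[0,0,0],-1]
  ]
}}

```text
time: 3.35
tool_pos: [0.448, -0.261, 0.1095]
ee_rot: [3.141, 0.0, 3.139]
wrist_force: [-0.2, -0.4, 0.6]
width: 0.0375
```

```bash
python3 - <<'E'
from h import *
plan([.448,-.26,.25],down(0))
E
```

```text
t 3.35 pos [ 0.448  -0.261   0.1095] rpy deg [179.99   0.   179.85] F [-0.17 -0.36  0.62] M [-0.03 -0.05  0.01] w 0.0375
shift mm [  -0.     1.  -140.5] turn [ 0.01  0.   -0.15]
```

Request:
{"name": "move_arm", "arguments": {
  "targets": [
    [[0,0,0],[0,0,0],-1],
    [[0,0,0],[0,0,0],-1],
    [[0,0,0],[0,0,0],-1],
    [[0,0,0],[0,0,0],-1],
    [[0,0,-10],[0,0,0],-1],
    [[0,0,-40],[0,0,0],-1],
    [[0,0,-90],[0,0,0],-1],
    [[0,0,-130],[0,0,0],-1],
    [[0,0,-140],[0,0,0],-1],
    [[0,0,-140],[0,0,0],-1],
    [[0,0,-140],[0,0,0],-1]
  ]
}}

```text
time: 4.72
tool_pos: [0.4471, -0.2603, 0.2466]
ee_rot: [3.139, -0.004, 3.139]
wrist_force: [-1.0, 0.3, -4.2]
width: 0.0118
```

```bash
python3 - <<'E'
from h import *
s=status.get_obs();print(s["wrist_force"],s["wrist_torque"],s["width"])
rk=R.from_euler("z",RACK_YAW)
tip=np.radians(12)
def tcp(b,tip,yaw=RACK_YAW):  # bin origin in rack frame -> TCP world
    Rb=R.from_euler("z",yaw)*R.from_euler("x",-tip)
    return RACK_O+rk.apply(b)+Rb.apply([0,0,.109])
p=tcp([-.085,-.016,.14],0)
plan(p,down(RACK_YAW,0)); print(p)
for n in("scene","top"): cv2.imwrite(f"pics/{n}1.png",viewer.snapshot(n)[...,::-1])
S=cv2.imread("pics/scene1.png");T=cv2.imread("pics/top1.png")
P=proj("scene",[s["tool_pos"]])[0].astype(int);Q=proj("top",[s["tool_pos"]])[0].astype(int);print(P,Q)
a=crop(S,P[0]-50,P[1]-60,100,130,4);b=crop(T,Q[0]-50,Q[1]-65,100,130,4)
cv2.imwrite("pics/lift.png",np.hstack([a,b]))
E
```

```text
[-0.99375218  0.29735174 -4.23633629] [0.04019103 0.08645246 0.03700178] 0.011820087515730751
t 4.72 pos [ 0.4471 -0.2603  0.2466] rpy deg [179.83  -0.23 179.86] F [-0.99  0.3  -4.24] M [0.04 0.09 0.04] w 0.0118
shift mm [-53.5 359.7  -1.5] turn [ 0.15 -0.25 10.35]
[0.50150756 0.09925794 0.249     ]
[320 202] [387 242]
```

View pics/lift.png

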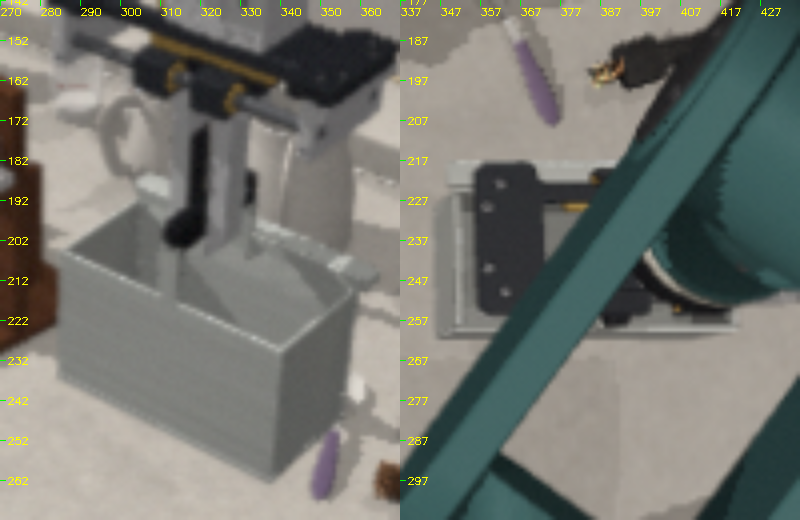

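The bin is held and looks level: front rim corners at scene pixels (285.5,204.5) and (339.3,230), bottom corner about (337.5,262). I'll compare those with the model projection, then move in front of the rack.

```bash
python3 - <<'E'
from h import *
o=np.array([.4471,-.2603,.2466-.109])
for y in(-.14,0): print(proj("scene",o+R.from_euler("z",np.radians(y)).apply([[-.038,.075,.09],[-.038,-.075,.09],[-.038,-.075,0],[.038,-.075,.09],[.052,-.08,.098]])).round(1).tolist())
E
```

```text
[[282.9, 205.2], [339.2, 230.4], [336.5, 263.4], [358.5, 214.2], [364.1, 209.1]]
[[282.9, 205.3], [339.3, 230.4], [336.6, 263.4], [358.5, 214.1], [364.1, 209.1]]
```

Request:
{"name": "move_arm", "arguments": {
  "targets": [
    [[-10,40,-1],[0,0,2],-1],
    [[-24,90,-1],[0,0,5],-1],
    [[-36,150,-1],[0,0,8],-1],
    [[-46,210,-1],[0,0,10],-1],
    [[-54,270,-1],[0,0,10.3],-1],
    [[-54,320,-1],[0,0,10.3],-1],
    [[-54,350,-1],[0,0,10.3],-1],
    [[-54,360,-1],[0,0,10.3],-1],
    [[-54,360,-1],[0,0,10.3],-1],
    [[-54,360,-1],[0,0,10.3],-1]
  ]
}}

```text
time: 6.08
tool_pos: [0.5028, 0.098, 0.25]
ee_rot: [-3.141, -0.001, 2.958]
wrist_force: [0.0, -0.5, -3.9]
width: 0.0115
```

```bash
cat >> h.py <<'E'
def binpose():
    s=status.get_obs(); Rt=R.from_euler("xyz",s["ee_rot"]); Rb=Rt*R.from_euler("zyx",[np.pi,0,np.pi]).inv()
    p=s["tool_pos"]+Rb.apply([0,0,-.109]); rk=R.from_euler("z",RACK_YAW)
    b=rk.inv().apply(p-RACK_O)*1000; F=rk.inv().apply(s["wrist_force"]); M=rk.inv().apply(s["wrist_torque"])
    e=(rk.inv()*Rb).as_rotvec(degrees=True)
    sl=rk.inv().apply(p-RACK_O+Rb.apply([.038,.08,.09]))*1000; sr=rk.inv().apply(p-RACK_O+Rb.apply([.038,-.08,.09]))*1000
    print("t",round(s["time"],2),"bin",b.round(1),"rot",e.round(2),"F",F.round(1),"M",M.round(2),"SL",sl.round(1),"SR",sr.round(1),"w",round(s["width"]*1000,1))
E
python3 -c "
from h import *
binpose()"
```

```text
t 6.08 bin [-83.6 -17.1 141. ] rot [-0.04  0.04 -0.01] F [ 0.1 -0.5 -3.9] M [0.   0.1  0.09] SL [-45.5  63.  230.9] SR [-45.5 -97.  231. ] w 11.5
```

Request:
{"name": "move_arm", "arguments": {
  "targets": [
    [[-8,8,4],[0,0,0],-1],
    [[-16,14,8],[0,0,0],-1],
    [[-22,17,9],[0,0,0],-1],
    [[-23,17,9],[0,0,0],-1],
    [[-24,17,9],[0,0,0],-1],
    [[-25,17,9],[0,0,0],-1],
    [[-26,17,9],[0,0,0],-1],
    [[-26,17,9],[0,0,0],-1]
  ]
}}

```text
time: 7.08
tool_pos: [0.5315, 0.1109, 0.2416]
ee_rot: [3.141, 0.0, 2.959]
wrist_force: [0.0, 0.9, -3.6]
width: 0.0118
```

```bash
python3 -c "
from h import *
binpose()"
```

```text
t 7.08 bin [-57.6   0.9 132.6] rot [ 0.01 -0.01  0.05] F [-0.1  0.9 -3.6] M [ 0.07 -0.    0.03] SL [-19.7  80.9 222.6] SR [-19.5 -79.1 222.6] w 11.8
```

Request:
{"name": "move_arm", "arguments": {
  "targets": [
    [[-1,0,0],[0,0,0],-1],
    [[-2,0,0],[0,0,0],-1],
    [[-3,0,0],[0,0,0],-1],
    [[-3,0,0],[0,0,0],-1]
  ]
}}

```text
time: 7.58
tool_pos: [0.5335, 0.1105, 0.2417]
ee_rot: [-3.142, -0.002, 2.96]
wrist_force: [-5.2, -0.2, -1.5]
width: 0.0116
```

```bash
python3 -c "
from h import *
binpose()"
```

```text
t 7.58 bin [-55.8   0.9 132.7] rot [-0.    0.12  0.08] F [-5.1 -1.1 -1.5] M [-0.09  1.14  0.11] SL [-17.7  81.  222.6] SR [-17.5 -79.  222.6] w 11.6
```

Contact came at my x = -55.9, where the true value is -54.5, so I'm correcting the rack x by 1.4 mm. Next I'll tip the bin and stand off to the right.

```bash
cat >> h.py <<'E'
RACK_O=RACK_O-.0014*R.from_euler("z",RACK_YAW).apply([1,0,0])
def go(x,y,z,tipdeg,yawoff=0):
    t=np.radians(tipdeg); rk=R.from_euler("z",RACK_YAW); Rb=R.from_euler("z",RACK_YAW+np.radians(yawoff))*R.from_euler("x",-t)
    plan(RACK_O+rk.apply([x/1000,y/1000,z/1000])+Rb.apply([0,0,.109]),down(RACK_YAW+np.radians(yawoff),t)); binpose()
E
python3 -c "
from h import *
go(-70,-34,135,12)"
```

```text
t 7.58 pos [0.5335 0.1105 0.2417] rpy deg [-1.8000e+02 -1.2000e-01  1.6958e+02] F [-5.25 -0.17 -1.51] M [0.12 1.13 0.11] w 0.0116
shift mm [ 15.9 -12.3   0.1] turn [12.   -0.12  0.09]
t 7.58 bin [-54.4   0.9 132.7] rot [-0.    0.12  0.08] F [-5.1 -1.1 -1.5] M [-0.09  1.14  0.11] SL [-16.3  81.  222.6] SR [-16.1 -79.  222.6] w 11.6
```

Request:
{"name": "move_arm", "arguments": {
  "targets": [
    [[10,0,0],[0,0,0],-1],
    [[16,-6,0],[4,0,0],-1],
    [[16,-12,0],[9,0,0],-1],
    [[16,-12,0],[12,0,0],-1],
    [[16,-12,0],[12,0,0],-1],
    [[16,-12,0],[12,0,0],-1]
  ]
}}

```text
time: 8.32
tool_pos: [0.5166, 0.1017, 0.2414]
ee_rot: [-2.934, 0.0, 2.96]
wrist_force: [-0.1, -0.1, -4.2]
width: 0.0121
```

```bash
python3 - <<'E'
from h import *
go(-55.5,-34,108,12)
for n in("scene","top"): cv2.imwrite(f"pics/{n}2.png",viewer.snapshot(n)[...,::-1])
g=lambda im:np.clip(255*(im/255.)**.6,0,255).astype(np.uint8)
S=cv2.imread("pics/scene2.png")
cv2.imwrite("pics/tip.png",crop(g(S),200,100,130,100,6))
E
```

```text
t 8.32 pos [0.5166 0.1017 0.2414] rpy deg [-1.6809e+02  2.0000e-02  1.6957e+02] F [-0.06 -0.14 -4.2 ] M [ 0.5   0.2  -0.06] w 0.0121
shift mm [-13.7   5.   26.3] turn [0.09 0.03 0.07]
t 8.32 bin [-69.2 -33.3 134.8] rot [-11.91  -0.02   0.07] F [-0.  -0.2 -4.2] M [ 0.46  0.29 -0.06] SL [-31.3  63.6 206.3] SR [-31.1 -93.  239.4] w 12.1
```

View pics/tip.png

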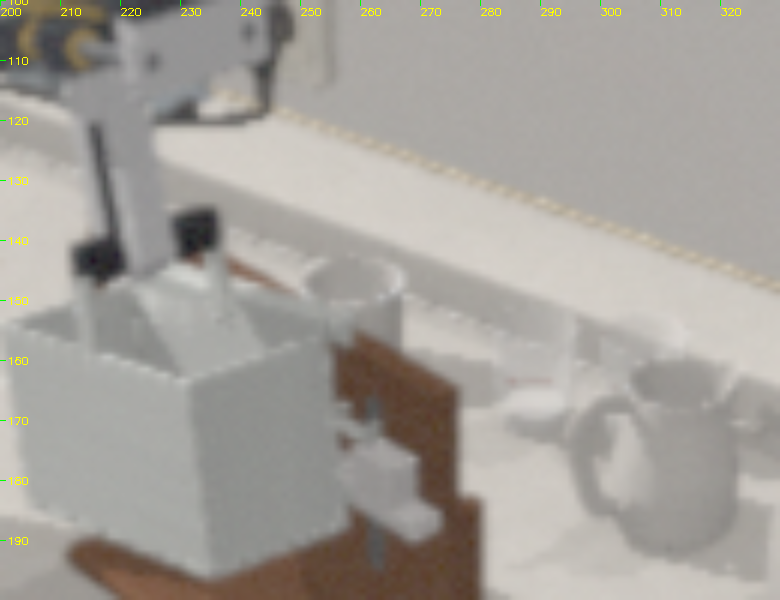

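The bin is tipped left end low in front of the rack, with the catch visible at (262,175). Next I'll move in and down to the touch-search height.

Request:
{"name": "move_arm", "arguments": {
  "targets": [
    [[-7,0,0],[0,0,0],-1],
    [[-14,0,0],[0,0,0],-1],
    [[-14,2,10],[0,0,0],-1],
    [[-14,4,20],[0,0,0],-1],
    [[-14,5,26],[0,0,0],-1],
    [[-14,5,26],[0,0,0],-1]
  ]
}}

```text
time: 9.18
tool_pos: [0.5298, 0.0983, 0.214]
ee_rot: [-2.932, -0.002, 2.959]
wrist_force: [-0.0, -0.0, -4.2]
width: 0.0121
```

```bash
python3 - <<'E'
from h import *
go(-55.5,-34,103,12)
E
```

```text
t 9.18 pos [0.5298 0.0983 0.214 ] rpy deg [-1.6796e+02 -9.0000e-02  1.6957e+02] F [-0.05 -0.03 -4.19] M [ 0.33  0.03 -0.02] w 0.0121
shift mm [-0.1  1.3  4.2] turn [-0.04 -0.07  0.08]
t 9.18 bin [-55.7 -34.5 107.4] rot [-12.04   0.08   0.07] F [-0.  -0.  -4.2] M [ 0.32  0.09 -0.02] SL [-17.7  62.6 178.7] SR [-17.5 -93.9 212. ] w 12.1
```

Request:
{"name": "move_arm", "arguments": {
  "targets": [
    [[0,0.2,1],[0,0,0],-1],
    [[0,0.4,2],[0,0,0],-1],
    [[0,0.6,3],[0,0,0],-1],
    [[0,0.8,4],[0,0,0],-1],
    [[0,1,5],[0,0,0],-1]
  ]
}}

```text
time: 9.8
tool_pos: [0.5307, 0.0983, 0.2103]
ee_rot: [-2.932, 0.002, 2.959]
wrist_force: [0.3, -0.6, -2.2]
width: 0.0116
```

Request:
{"name": "move_arm", "arguments": {
  "targets": [
    [[0,0.2,1],[0,0,0],-1],
    [[0,0.4,2],[0,0,0],-1],
    [[0,0.6,3],[0,0,0],-1]
  ]
}}

```text
time: 10.18
tool_pos: [0.5312, 0.0982, 0.2083]
ee_rot: [-2.933, 0.004, 2.959]
wrist_force: [2.3, -0.7, 3.0]
width: 0.0114
```

```bash
python3 - <<'E'
from h import *
binpose()
E
```

```text
t 10.18 bin [-53.7 -34.2 101.7] rot [-11.96  -0.22   0.03] F [ 2.4 -0.2  3. ] M [ 0.04 -0.56  0.1 ] SL [-16.1  62.7 173.3] SR [-16.1 -93.8 206.4] w 11.4
```

The moments (Mx and Mz changes) put this contact near y ≈ -60, so the strip's right part is on the catch top and not on the cleat. I'll raise and tip to 15° for clearance.

```bash
python3 - <<'E'
from h import *
go(-56,-36.5,113,15)
E
```

```text
t 10.18 pos [0.5312 0.0982 0.2083] rpy deg [-168.04    0.21  169.55] F [ 2.31 -0.67  3.02] M [-0.06 -0.56  0.1 ] w 0.0114
shift mm [  1.8   1.2 -10.5] turn [3.04 0.22 0.  ]
t 10.18 bin [-53.7 -34.2 101.7] rot [-11.96  -0.22   0.03] F [ 2.4 -0.2  3. ] M [ 0.04 -0.56  0.1 ] SL [-16.1  62.7 173.3] SR [-16.1 -93.8 206.4] w 11.4
```

Request:
{"name": "move_arm", "arguments": {
  "targets": [
    [[0,1,-6],[0,0,0],-1],
    [[0,1,-11],[3,0,0],-1],
    [[0,1,-11],[3,0,0],-1],
    [[0,1,-11],[3,0,0],-1],
    [[0,1,-11],[3,0,0],-1]
  ]
}}

```text
time: 10.8
tool_pos: [0.5305, 0.1014, 0.2169]
ee_rot: [-2.88, -0.001, 2.959]
wrist_force: [-0.5, 0.4, -4.9]
width: 0.0118
```

```bash
python3 - <<'E'
from h import *
go(-56,-36.5,108,15)
E
```

```text
t 10.8 pos [0.5305 0.1014 0.2169] rpy deg [-1.6501e+02 -7.0000e-02  1.6954e+02] F [-0.53  0.41 -4.89] M [ 0.43 -0.04  0.03] w 0.0118
shift mm [0.5 1.3 3.4] turn [ 0.01 -0.06  0.06]
t 10.8 bin [-55.6 -36.9 111.6] rot [-14.99   0.07   0.05] F [-0.6  0.3 -4.9] M [0.43 0.04 0.03] SL [-17.6  63.7 177.8] SR [-17.5 -90.8 219.2] w 11.8
```

Lower vertically 5 mm, then check.

Request:
{"name": "move_arm", "arguments": {
  "targets": [
    [[0,0.5,2],[0,0,0],-1],
    [[0,0.8,3],[0,0,0],-1],
    [[0,1,4],[0,0,0],-1],
    [[0,1.3,5],[0,0,0],-1],
    [[0,1.3,5],[0,0,0],-1]
  ]
}}

```text
time: 11.42
tool_pos: [0.5312, 0.1015, 0.2127]
ee_rot: [-2.88, 0.001, 2.959]
wrist_force: [1.1, -0.2, -2.3]
width: 0.0118
```

```bash
python3 - <<'E'
from h import *
binpose()
E
```

```text
t 11.43 bin [-54.7 -36.6 107.4] rot [-14.98  -0.08   0.04] F [ 1.1  0.  -2.3] M [ 0.44 -0.19  0.04] SL [-16.8  64.  173.7] SR [-16.7 -90.6 215.1] w 11.8
```

Request:
{"name": "move_arm", "arguments": {
  "targets": [
    [[0,0.2,0.7],[0,0,0],-1],
    [[0,0.4,1.4],[0,0,0],-1],
    [[0,0.5,2],[0,0,0],-1],
    [[0,0.5,2],[0,0,0],-1]
  ]
}}

```text
time: 11.92
tool_pos: [0.5313, 0.1014, 0.2109]
ee_rot: [-2.88, 0.002, 2.959]
wrist_force: [0.4, -0.7, 2.0]
width: 0.0118
```

```bash
python3 - <<'E'
from h import *
binpose()
for n in("scene","top"): cv2.imwrite(f"pics/{n}3.png",viewer.snapshot(n)[...,::-1])
g=lambda im:np.clip(255*(im/255.)**.6,0,255).astype(np.uint8)
S=crop(g(cv2.imread("pics/scene3.png")),205,120,100,90,4);T=crop(g(cv2.imread("pics/top3.png")),160,145,130,65,6)
S=np.pad(S,((0,0),(0,T.shape[1]-S.shape[1]),(0,0)))
cv2.imwrite("pics/touch.png",np.vstack([T[:300],S[:300]]))
E
```

```text
t 11.93 bin [-54.5 -36.6 105.6] rot [-14.98  -0.11   0.04] F [ 0.5 -0.7  2. ] M [ 0.33 -0.48  0.01] SL [-16.7  64.  171.9] SR [-16.6 -90.6 213.3] w 11.8
```

View pics/touch.png

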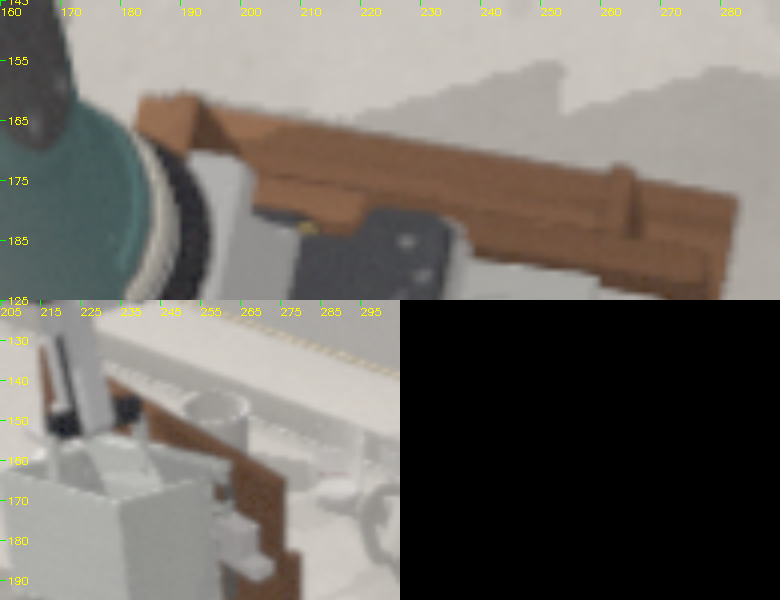

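Contact analysis puts this touch at y ≈ +65, with the strip's left end on the cleat. That makes the cleat edge about 172 mm high. I'll raise 2.5 mm and slide left under the lip.

Request:
{"name": "move_arm", "arguments": {
  "targets": [
    [[0,-0.6,-2.4],[0,0,0],-1],
    [[0,2.5,-3.2],[0,0,0],-1],
    [[0,5.5,-4],[0,0,0],-1],
    [[0,8.5,-4.8],[0,0,0],-1],
    [[0,11,-5.5],[0,0,0],-1],
    [[0,11,-5.5],[0,0,0],-1]
  ]
}}

```text
time: 12.78
tool_pos: [0.533, 0.1138, 0.2124]
ee_rot: [-2.88, -0.0, 2.96]
wrist_force: [1.3, -0.6, -3.5]
width: 0.0119
```

```bash
python3 - <<'E'
from h import *
binpose()
E
```

```text
t 12.78 bin [-55.2 -24.  107.1] rot [-14.96   0.     0.1 ] F [ 1.4 -0.4 -3.5] M [ 0.34 -0.54 -0.04] SL [-17.4  76.5 173.4] SR [-17.1 -78.  214.7] w 11.9
```

Request:
{"name": "move_arm", "arguments": {
  "targets": [
    [[0,1,-0.3],[0,0,0],-1],
    [[0,2,-0.5],[0,0,0],-1],
    [[0,3,-0.8],[0,0,0],-1],
    [[0,3,-0.8],[0,0,0],-1]
  ]
}}

```text
time: 13.28
tool_pos: [0.5335, 0.1165, 0.2126]
ee_rot: [-2.88, -0.0, 2.96]
wrist_force: [0.8, -1.8, -2.3]
width: 0.0117
```

```bash
python3 - <<'E'
from h import *
binpose()
E
```

```text
t 13.28 bin [-55.2 -21.4 107.3] rot [-14.98  -0.     0.07] F [ 1.1 -1.6 -2.3] M [ 0.21 -0.39 -0.08] SL [-17.4  79.2 173.6] SR [-17.2 -75.3 214.9] w 11.7
```

No hard contact and Fy is only -1.6 N. The strip is tucked: SL at y ≈ 79 and z ≈ 173.5, tip 15°. Next I'll compute the levelling arc about the left end.

```bash
cat >> h.py <<'E'
def arc(SL,tips,x):
    s=status.get_obs(); Rc=R.from_euler("xyz",s["ee_rot"]); rk=R.from_euler("z",RACK_YAW)
    for t in tips:
        Rb=rk*R.from_euler("x",-np.radians(t)); o=RACK_O+rk.apply(np.array([x,*SL])/1000)-Rb.apply([0,.08,.09])
        p=o+Rb.apply([0,0,.109]); print(t,(Rc.inv().apply(p-s["tool_pos"])*1000).round(1),np.degrees((Rc.inv()*down(RACK_YAW,np.radians(t))).as_rotvec()).round(1))
E
python3 - <<'E'
from h import *
arc((79.0,173.5),(15,13,11,9,7,5,3,1,0),-55.2); binpose()
E
```

```text
15 [-0.1 -0.2  0.1] [0.  0.  0.1]
13 [-0.1 -0.8  2.9] [-2.   0.   0.1]
11 [-0.1 -1.3  5.7] [-4.   0.   0.1]
9 [-0.1 -1.7  8.6] [-6.   0.   0.1]
7 [-0.1 -2.  11.4] [-8.   0.   0.1]
5 [-0.1 -2.3 14.3] [-10.    0.    0.1]
3 [-0.1 -2.4 17.1] [-12.    0.    0.1]
1 [-0.1 -2.4 20. ] [-14.    0.    0.1]
0 [-0.1 -2.4 21.5] [-15.    0.    0.1]
t 13.28 bin [-55.2 -21.4 107.3] rot [-14.98  -0.     0.07] F [ 1.1 -1.6 -2.3] M [ 0.21 -0.39 -0.08] SL [-17.4  79.2 173.6] SR [-17.2 -75.3 214.9] w 11.7
```

Request:
{"name": "move_arm", "arguments": {
  "targets": [
    [[0,-0.4,1.4],[-1,0,0],-1],
    [[0,-0.8,2.9],[-2,0,0],-1],
    [[0,-1,4.3],[-3,0,0],-1],
    [[0,-1.3,5.7],[-4,0,0],-1],
    [[0,-1.5,7.1],[-5,0,0],-1],
    [[0,-1.7,8.6],[-6,0,0],-1],
    [[0,-1.7,8.6],[-6,0,0],-1]
  ]
}}

```text
time: 14.15
tool_pos: [0.5331, 0.1127, 0.2047]
ee_rot: [-2.986, 0.001, 2.959]
wrist_force: [1.2, 0.8, -2.7]
width: 0.0117
```

```bash
python3 - <<'E'
from h import *
binpose();arc((79.0,173.5),(9,7,5,3,1,0),-55.2)
E
```

```text
t 14.15 bin [-54.9 -13.9  97. ] rot [-8.91 -0.04  0.06] F [ 1.   1.  -2.7] M [ 0.39 -0.58  0.11] SL [-17.1  79.1 173.5] SR [-16.9 -79.  198.3] w 11.7
9 [ 0.2 -0.  -0.1] [0.1 0.  0.1]
7 [ 0.2 -0.7  2.7] [-1.9  0.   0.1]
5 [ 0.2 -1.2  5.5] [-3.9  0.   0.1]
3 [ 0.2 -1.6  8.4] [-5.9  0.   0.1]
1 [ 0.2 -1.9 11.2] [-7.9  0.   0.1]
0 [ 0.2 -2.  12.6] [-8.9  0.   0.1]
```

Request:
{"name": "move_arm", "arguments": {
  "targets": [
    [[0,-0.3,1.3],[-1,0,0],-1],
    [[0,-0.7,2.7],[-2,0,0],-1],
    [[0,-1,4.1],[-3,0,0],-1],
    [[0,-1.2,5.5],[-4,0,0],-1],
    [[0,-1.2,5.5],[-4,0,0],-1]
  ]
}}

```text
time: 14.78
tool_pos: [0.5313, 0.1108, 0.2]
ee_rot: [-3.055, -0.002, 2.959]
wrist_force: [-3.6, 3.5, 5.2]
width: 0.012
```

```bash
python3 - <<'E'
from h import *
binpose();arc((79.0,173.5),(5,4,3,2,1,0),-55.2)
E
```

```text
t 14.78 bin [-56.6  -8.6  91.4] rot [-4.95  0.12  0.06] F [-4.2  2.8  5.2] M [-0.08  0.68 -0.08] SL [-18.5  78.9 174.1] SR [-18.3 -80.5 187.9] w 12.0
5 [-1.2  0.2  0.6] [ 0.  -0.1  0.1]
4 [-1.2 -0.1  2. ] [-1.  -0.1  0.1]
3 [-1.2 -0.4  3.4] [-2.  -0.1  0.1]
2 [-1.2 -0.7  4.8] [-3.  -0.1  0.1]
1 [-1.2 -0.9  6.2] [-4.  -0.1  0.1]
0 [-1.2 -1.1  7.6] [-5.  -0.1  0.1]
```

Request:
{"name": "move_arm", "arguments": {
  "targets": [
    [[0,-0.2,0.7],[-0.5,0,0],-1],
    [[0,-0.3,1.4],[-1,0,0],-1],
    [[0,-0.5,2.1],[-1.5,0,0],-1],
    [[0,-0.6,2.8],[-2,0,0],-1]
  ]
}}

```text
time: 15.28
tool_pos: [0.5307, 0.1112, 0.1988]
ee_rot: [-3.092, -0.002, 2.961]
wrist_force: [-6.9, 4.5, 12.0]
width: 0.0128
```

```bash
python3 - <<'E'
from h import *
binpose()
E
```

```text
t 15.28 bin [-57.3  -4.4  89.9] rot [-2.86  0.13  0.15] F [-7.6  3.1 12. ] M [-0.02  1.37  0.  ] SL [-19.3  80.1 175.7] SR [-18.9 -79.7 183.7] w 12.8
```

Fx is negative and Fz is rising, so the rubber pad is dragging on the panel, probably because the bin pitched slightly in the grip. I'll relieve by 2 mm in x.

Request:
{"name": "move_arm", "arguments": {
  "targets": [
    [[1,-0.6,2.8],[-2,0,0],-1],
    [[2,-0.6,2.8],[-2,0,0],-1],
    [[2,-0.6,2.8],[-2,0,0],-1]
  ]
}}

```text
time: 15.65
tool_pos: [0.5302, 0.1116, 0.1972]
ee_rot: [-3.129, 0.002, 2.961]
wrist_force: [-4.1, 6.1, 11.4]
width: 0.0136
```

```bash
python3 - <<'E'
from h import *
binpose()
for n in("scene","top"): cv2.imwrite(f"pics/{n}4.png",viewer.snapshot(n)[...,::-1])
g=lambda im:np.clip(255*(im/255.)**.6,0,255).astype(np.uint8)
S=crop(g(cv2.imread("pics/scene4.png")),205,120,85,75,8)
cv2.imwrite("pics/lev.png",S)
E
```

```text
t 15.65 bin [-57.4  -0.   88.2] rot [-0.72 -0.12  0.16] F [-5.1  5.3 11.4] M [ 0.49  0.86 -0.01] SL [-19.8  81.2 177.2] SR [-19.4 -78.8 179.2] w 13.6
```

View pics/lev.png

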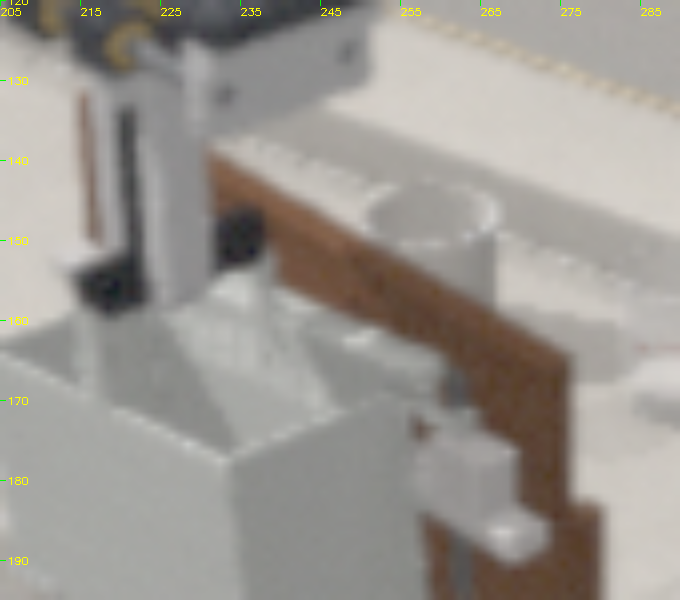

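```bash
python3 - <<'E'
from h import *
s=status.get_obs();Rt=R.from_euler("xyz",s["ee_rot"]);Rb0=Rt*R.from_euler("zyx",[np.pi,0,np.pi]).inv()
piv=s["tool_pos"]+Rb0.apply([0,0,.019]); rk=R.from_euler("z",RACK_YAW)
for tip,pit in((.7,0),(4,0),(7,0),(4,-3),(4,3)):
    Rb=rk*R.from_euler("x",-np.radians(tip))*R.from_euler("y",np.radians(pit)); 
    P=piv+Rb.apply(np.array([[-38,75,90],[-38,-75,90],[-38,-75,0],[38,-75,90],[38,-75,0],[38,-80,98],[52,-80,98],[-38,75,0]])/1000-[0,0,.128])
    print(tip,pit,proj("scene",P).round(1).tolist())
    SLR=rk.inv().apply(piv+Rb.apply(np.array([[38,80,90],[38,-80,90]])/1000-[0,0,.128])-RACK_O)*1000;print(SLR.round(1).tolist())
g=lambda im:np.clip(255*(im/255.)**.6,0,255).astype(np.uint8)
I=g(cv2.imread("pics/scene4.png"))
cv2.imwrite("pics/lev2.png",crop(I,165,140,110,85,7))
E
```

```text
0.7 0 [[198.5, 157.9], [230.3, 178.2], [232.3, 207.0], [253.2, 168.7], [254.3, 197.0], [254.2, 166.8], [258.3, 165.1], [201.4, 185.5]]
[[-19.7, 81.1, 177.2], [-19.7, -78.9, 179.1]]
4 0 [[199.1, 159.6], [230.7, 177.1], [233.8, 206.7], [253.6, 167.6], [255.9, 196.7], [254.5, 165.5], [258.6, 163.8], [203.0, 187.7]]
[[-19.7, 78.8, 172.7], [-19.7, -80.8, 183.8]]
7 0 [[199.7, 161.0], [231.0, 176.0], [235.1, 206.3], [253.9, 166.5], [257.3, 196.2], [254.8, 164.2], [258.9, 162.5], [204.5, 189.7]]
[[-19.7, 76.4, 168.7], [-19.7, -82.4, 188.2]]
4 -3 [[199.8, 159.9], [231.4, 177.5], [235.9, 206.4], [254.1, 166.6], [257.7, 195.1], [254.9, 164.6], [259.0, 162.7], [205.0, 187.4]]
[[-17.8, 78.9, 174.7], [-17.8, -80.7, 185.9]]
4 3 [[198.4, 159.1], [230.0, 176.6], [231.7, 206.9], [253.0, 168.5], [254.0, 198.1], [254.1, 166.3], [258.2, 164.9], [201.0, 187.9]]
[[-21.8, 78.6, 170.7], [-21.8, -81.0, 181.9]]
```

View pics/lev2.png

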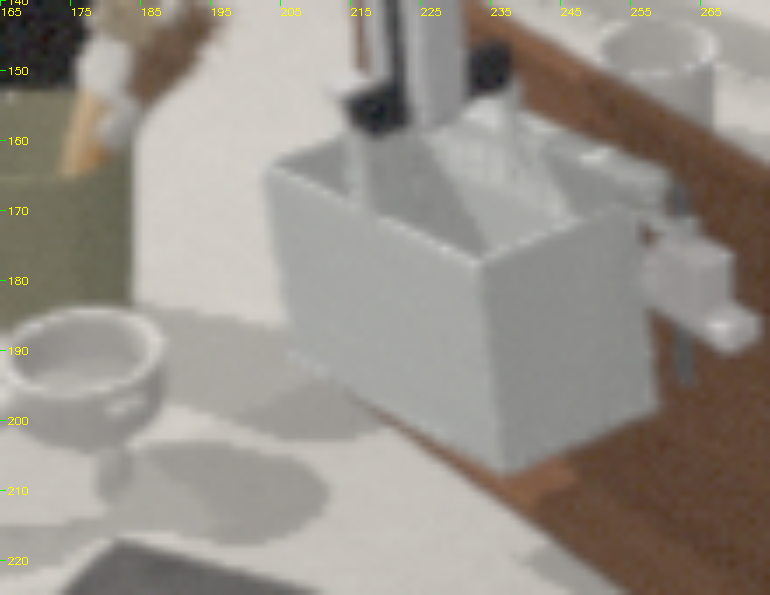

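The bin is still tipped about 7° while the tool is level. It twisted in the grip (width 13.6 mm) because its right tab is resisted at the catch. I'll unload, retip to about 9°, then retry further left and pressing down.

```bash
python3 - <<'E'
from h import *
arc((79.0,175),(3,6,9),-56)
E
```

```text
3 [-1.7 -1.3 -1. ] [2.3 0.1 0.2]
6 [-1.7 -0.  -5.1] [5.3 0.1 0.2]
9 [-1.7  1.5 -9.1] [8.3 0.1 0.2]
```

Request:
{"name": "move_arm", "arguments": {
  "targets": [
    [[0,-1,-2],[2.3,0,0],-1],
    [[0,0,-5],[5.3,0,0],-1],
    [[0,1.5,-8],[8.3,0,0],-1],
    [[0,1.5,-8],[8.3,0,0],-1],
    [[0,1.5,-8],[8.3,0,0],-1]
  ]
}}

```text
time: 16.38
tool_pos: [0.5306, 0.111, 0.2011]
ee_rot: [-2.98, -0.001, 2.96]
wrist_force: [1.3, 1.6, -2.1]
width: 0.0119
```

```bash
python3 - <<'E'
from h import *
binpose()
E
```

```text
t 16.38 bin [-57.2 -16.7  93.6] rot [-9.26  0.03  0.08] F [ 0.9  1.8 -2.1] M [ 0.47 -0.32  0.15] SL [-19.3  76.8 169.5] SR [-19.  -81.1 195.2] w 11.9
```

Request:
{"name": "move_arm", "arguments": {
  "targets": [
    [[0,0.8,-1.2],[0,0,0],-1],
    [[0,1.8,-1.4],[0,0,0],-1],
    [[0,2.8,-1.5],[0,0,0],-1],
    [[0,3.8,-1.6],[0,0,0],-1],
    [[0,3.8,-1.6],[0,0,0],-1]
  ]
}}

```text
time: 17.0
tool_pos: [0.5309, 0.1147, 0.2028]
ee_rot: [-2.979, -0.001, 2.959]
wrist_force: [-0.8, 0.8, -3.6]
width: 0.012
```

```bash
python3 - <<'E'
from h import *
binpose()
arc((80.5,169.5),(9,7,5,4,3,2,1,0),-57)
E
```

```text
t 17.0 bin [-57.6 -13.1  95.2] rot [-9.33  0.05  0.04] F [-0.9  0.6 -3.6] M [ 0.28  0.02 -0.03] SL [-19.6  80.5 171. ] SR [-19.5 -77.4 197. ] w 12.0
9 [-0.6  0.2  2. ] [-0.3 -0.   0. ]
7 [-0.6 -0.4  4.8] [-2.3 -0.   0. ]
5 [-0.6 -0.9  7.6] [-4.3 -0.1  0. ]
4 [-0.6 -1.1  9. ] [-5.3 -0.1  0. ]
3 [-0.6 -1.3 10.5] [-6.3 -0.1  0. ]
2 [-0.6 -1.5 11.9] [-7.3 -0.1  0. ]
1 [-0.6 -1.6 13.3] [-8.3 -0.1  0. ]
0 [-0.6 -1.7 14.8] [-9.3 -0.1  0. ]
```

Request:
{"name": "move_arm", "arguments": {
  "targets": [
    [[0,0,3],[-1,0,0],-1],
    [[0,-0.4,4.8],[-2.3,0,0],-1],
    [[0,-0.6,6.2],[-3.3,0,0],-1],
    [[0,-0.9,7.6],[-4.3,0,0],-1],
    [[0,-0.9,7.6],[-4.3,0,0],-1]
  ]
}}

```text
time: 17.62
tool_pos: [0.5308, 0.1138, 0.1986]
ee_rot: [-3.058, 0.002, 2.96]
wrist_force: [-3.0, 5.7, 7.0]
width: 0.0119
```

```bash
python3 - <<'E'
from h import *
binpose()
arc((80.5,169.5),(5,4,3,2,1,0),-57)
E
```

```text
t 17.62 bin [-57.2  -5.4  89.9] rot [-4.77 -0.13  0.08] F [-4.   5.1  7. ] M [ 0.24  0.72 -0.02] SL [-19.5  81.9 173.1] SR [-19.3 -77.6 186.4] w 11.9
5 [-0.5 -0.9  3.2] [0.2 0.1 0.1]
4 [-0.5 -1.3  4.6] [-0.8  0.1  0.1]
3 [-0.5 -1.6  6. ] [-1.8  0.1  0.1]
2 [-0.5 -1.8  7.5] [-2.8  0.1  0.1]
1 [-0.5 -2.1  8.9] [-3.8  0.1  0.1]
0 [-0.4 -2.3 10.3] [-4.8  0.1  0.1]
```

No cheek contact even at y ≈ 82, so my rack y may be off. I'll check it against the rack's own ends, keeper and catch in the first pictures.

```bash
python3 - <<'E'
from h import *
rk=R.from_euler("z",RACK_YAW)
W=lambda P:RACK_O+rk.apply(np.array(P)/1000)
print("panel ends proj scene",proj("scene",W([[0,135,206],[0,-135,206]])).round(1).tolist(),"seen (215.2,133),(274.7,165.8)")
print("top",proj("top",W([[0,135,206],[0,-135,206]])).round(1).tolist(),"seen (159.3,171.7),(277.5,192)")
for h in(160,167,172):
  print(h,"nose tip/lip open/cheek",[proj(n,W([[-16,-74,h+10],[-16,-74,h+21],[-16,70,h+20],[-16,83,h+20]])).round(1).tolist() for n in("top","scene")])
# colour profile along cleat edge in first pictures: bright mask near catch and keeper
g=lambda im:np.clip(255*(im/255.)**.6,0,255).astype(np.uint8)
a=crop(g(cv2.imread("pics/top0.png")),240,180,42,28,9);b=crop(g(cv2.imread("pics/top0.png")),160,165,40,28,9)
c=crop(g(cv2.imread("pics/scene0.png")),245,155,42,35,9);d=crop(g(cv2.imread("pics/scene0.png")),205,135,40,35,9)
cv2.imwrite("pics/det.png",np.vstack([np.hstack([b,a]),np.hstack([d,c])]))
E
```

```text
panel ends proj scene [[214.0, 131.7], [273.4, 166.1]] seen (215.2,133),(274.7,165.8)
top [[158.4, 172.4], [278.1, 192.8]] seen (159.3,171.7),(277.5,192)
160 nose tip/lip open/cheek [[[250.5, 198.1], [250.2, 197.3], [187.7, 186.6], [182.1, 185.7]], [[254.4, 171.2], [254.3, 167.7], [223.0, 149.1], [220.3, 147.5]]]
167 nose tip/lip open/cheek [[[250.3, 197.6], [250.0, 196.7], [187.1, 186.0], [181.4, 185.0]], [[254.3, 168.9], [254.2, 165.4], [222.8, 146.9], [220.2, 145.3]]]
172 nose tip/lip open/cheek [[[250.1, 197.2], [249.8, 196.3], [186.6, 185.5], [181.0, 184.5]], [[254.2, 167.3], [254.1, 163.7], [222.7, 145.3], [220.1, 143.7]]]
```

View pics/det.png

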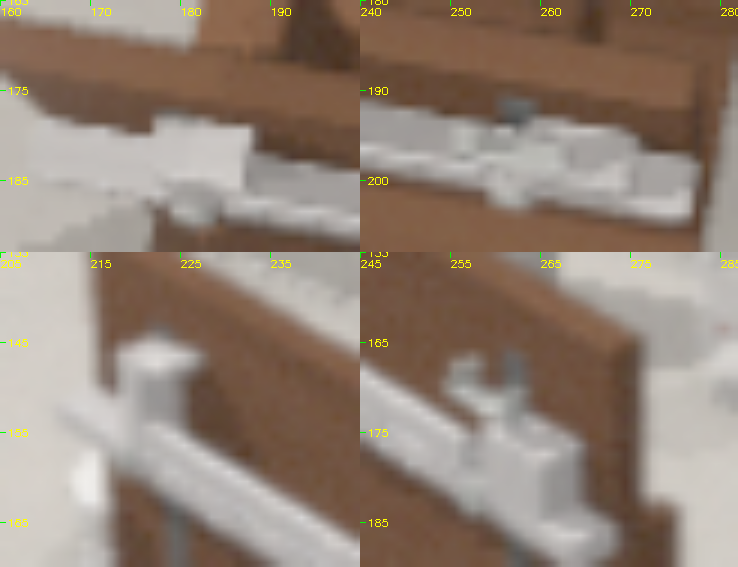

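Keeper lip end at top pixel 188.0 (predicted 187.1) and nose at 250.0 (predicted 250), so rack y is good to about 2 mm. Next I'll measure the cleat height numerically along its front edge.

```bash
python3 - <<'E'
from h import *
rk=R.from_euler("z",RACK_YAW)
def at_x(n,p,x):
    o,d=ray(n,p); o=rk.inv().apply(o-RACK_O);d=rk.inv().apply(d); return (o+(x/1000-o[0])/d[0]*d)*1000
S=cv2.imread("pics/scene0.png"); hsv=cv2.cvtColor(S,cv2.COLOR_BGR2HSV).astype(float)[...,1]
for c in range(228,252,3):
    r0=int(148+(c-222)*.62); col=hsv[r0-4:r0+22,c]; 
    lo=col<90; i=np.argmax(lo); f=r0-4+i-1+(col[i-1]-90)/(col[i-1]-col[i])+0
    j=i+np.argmax(~lo[i:]); b=r0-4+j-1+(90-col[j-1])/(col[j]-col[j-1])
    print(c,"edge",round(f,1),at_x("scene",(c,f),-16).round(1),"bottom",round(b,1),at_x("scene",(c,b),-16).round(1))
T=cv2.imread("pics/top0.png");hs=cv2.cvtColor(T,cv2.COLOR_BGR2HSV).astype(float)[...,1]
for c in(200,215,230,245):
    print(c,[int(v) for v in hs[178:206,c]], T[178:206,c].mean(1).astype(int).tolist())
E
```

```text
228 edge 155.7 [-16.   46.7 167.9] bottom 165.8 [-16.   49.9 133.8]
231 edge 157.7 [-16.   32.3 167.6] bottom 167.5 [-16.   35.2 134.5]
234 edge 159.6 [-16.   18.2 167.1] bottom 169.3 [-16.   20.8 134.5]
237 edge 161.4 [-16.    4.1 167.3] bottom 171.4 [-16.    6.6 134.1]
240 edge 163.4 [-16.   -9.7 166.9] bottom 173.3 [-16.   -7.5 133.9]
243 edge 165.3 [-16.  -23.4 166.5] bottom 175.1 [-16.  -21.4 134.4]
246 edge 167.1 [-16.  -37.  166.7] bottom 177.0 [-16.  -35.1 134.4]
249 edge 168.9 [-16.  -50.3 166.9] bottom 178.9 [-16.  -48.6 134.2]
200 [166, 154, 174, 161, 155, 162, 34, 19, 13, 17, 15, 4, 15, 33, 92, 160, 158, 164, 155, 168, 151, 157, 159, 162, 156, 159, 159, 48] [51, 38, 35, 37, 37, 28, 90, 114, 116, 115, 116, 177, 116, 87, 40, 33, 36, 36, 49, 48, 54, 53, 54, 54, 52, 56, 58, 106]
215 [158, 161, 164, 158, 170, 155, 167, 164, 170, 10, 17, 17, 17, 18, 11, 18, 70, 150, 157, 162, 164, 160, 164, 161, 159, 161, 167, 159] [52, 53, 52, 52, 36, 37, 35, 36, 30, 120, 115, 114, 114, 120, 153, 126, 65, 41, 53, 53, 47, 49, 49, 51, 52, 51, 52, 54]
230 [165, 163, 164, 163, 162, 162, 161, 158, 152, 161, 161, 48, 18, 15, 17, 17, 15, 15, 25, 108, 159, 161, 152, 163, 165, 162, 159, 166] [34, 48, 52, 54, 53, 53, 42, 36, 38, 35, 37, 76, 111, 112, 114, 112, 149, 135, 107, 49, 42, 55, 56, 53, 51, 50, 52, 52]
245 [158, 165, 158, 152, 159, 159, 163, 170, 161, 164, 159, 162, 155, 184, 23, 15, 15, 17, 18, 8, 17, 43, 134, 167, 161, 158, 160, 169] [43, 44, 45, 48, 52, 53, 54, 53, 55, 36, 36, 35, 37, 32, 114, 113, 112, 112, 108, 166, 116, 86, 42, 48, 55, 55, 54, 53]
```

Cleat edge is about 166 mm. The -x force fits the pad bracing against the panel as the catch reaction pitches the bin, so this is normal. I'll press slightly further in small steps.

Request:
{"name": "move_arm", "arguments": {
  "targets": [
    [[0,0,0.7],[-0.3,0,0],-1],
    [[0.5,0,1.4],[-0.6,0,0],-1],
    [[0.5,0,2],[-1,0,0],-1],
    [[0.5,0,2],[-1,0,0],-1]
  ]
}}

```text
time: 18.12
tool_pos: [0.5306, 0.1142, 0.1974]
ee_rot: [-3.076, 0.004, 2.96]
wrist_force: [-2.8, 6.0, 9.6]
width: 0.0122
```

```bash
python3 - <<'E'
from h import *
binpose()
E
```

```text
t 18.12 bin [-57.3  -3.1  88.7] rot [-3.74 -0.22  0.11] F [-3.8  5.4  9.6] M [ 0.27  0.71 -0.  ] SL [-19.8  82.7 173.4] SR [-19.5 -77.  183.8] w 12.2
```

Fy of +5.4 N exceeds the catch's 2.5 N spring, so the catch is likely at its stop and the bin must sit further left. I'll ease up a little and move left.

Request:
{"name": "move_arm", "arguments": {
  "targets": [
    [[0,1,-1],[0,0,0],-1],
    [[0,2,-1],[0,0,0],-1],
    [[0,3,-1],[0,0,0],-1],
    [[0,4,-1],[0,0,0],-1],
    [[0,4,-1],[0,0,0],-1]
  ]
}}

```text
time: 18.75
tool_pos: [0.5307, 0.1145, 0.1974]
ee_rot: [-3.068, 0.003, 2.958]
wrist_force: [-4.7, -2.7, 9.0]
width: 0.0121
```

```bash
python3 - <<'E'
from h import *
binpose()
E
```

```text
t 18.75 bin [-57.4  -3.7  88.7] rot [-4.2  -0.14 -0.04] F [-4.1 -3.5  9. ] M [-1.3   0.65 -0.03] SL [-19.5  82.7 172.7] SR [-19.6 -76.9 184.4] w 12.1
```

SL stops at y = 82.7, which is the cheek at 83, so y is accurate. The remaining resistance is the pad bracing on the panel, because the bin has pitched rear-up about 1.5° in the grip. I'll ease up and pitch the tool rear-down.

Request:
{"name": "move_arm", "arguments": {
  "targets": [
    [[0,-1,-1],[0,0,0],-1],
    [[0,-1.5,-2.5],[0,0.7,0],-1],
    [[0,-1.5,-3],[0,1.4,0],-1],
    [[-0.5,-1.5,-3],[0,2,0],-1],
    [[-1,-1.5,-3],[0,2,0],-1]
  ]
}}

```text
time: 19.38
tool_pos: [0.5314, 0.1152, 0.1983]
ee_rot: [-3.071, -0.036, 2.957]
wrist_force: [-4.6, -1.4, 6.7]
width: 0.0124
```

```bash
python3 - <<'E'
from h import *
binpose()
E
```

```text
t 19.38 bin [-61.   -2.5  89.6] rot [-4.02  2.08 -0.02] F [-4.2 -2.2  6.7] M [-0.94  0.62  0.  ] SL [-19.9  83.5 172.4] SR [-19.7 -76.1 183.6] w 12.4
```

The pinch at x = 0 makes the pad brace on the panel whenever I push down, since the strip reacts 45 mm behind. A cleaner way is to let the bin rest on cleat, lip and catch, then press with shut fingertips on top of the strip near its right end. First I'll unload.

Request:
{"name": "move_arm", "arguments": {
  "targets": [
    [[0,0,-1],[0,-0.7,0],-1],
    [[0.5,0,-2],[0,-1.4,0],-1],
    [[1,0,-3],[0,-2,0],-1],
    [[1,0,-4],[0,-2,0],-1],
    [[1,0,-4],[0,-2,0],-1]
  ]
}}

```text
time: 20.0
tool_pos: [0.5311, 0.1159, 0.2008]
ee_rot: [-3.072, -0.001, 2.959]
wrist_force: [-0.2, -1.1, -1.5]
width: 0.012
```

```bash
python3 - <<'E'
from h import *
binpose()
E
```

```text
t 20.0 bin [-57.6  -1.8  92.1] rot [-3.97  0.03  0.06] F [ 0.  -1.1 -1.5] M [-0.29 -0.04 -0.05] SL [-19.7  84.3 176.3] SR [-19.5 -75.3 187.4] w 12.0
```

Releasing while the right end sits on the catch could let the bin yaw outward. I'll keep hold instead and press again, further left and with more x hold, staying under about 18 N.

Request:
{"name": "move_arm", "arguments": {
  "targets": [
    [[-1,-0.5,2],[-0.5,0,0],-1],
    [[-2,-1,4],[-1,0,0],-1],
    [[-3,-1,6],[-1.5,0,0],-1],
    [[-3,-1,7],[-2,0,0],-1],
    [[-3,-1,8],[-2.5,0,0],-1],
    [[-3,-1,8],[-2.5,0,0],-1]
  ]
}}

```text
time: 20.75
tool_pos: [0.5322, 0.1148, 0.1928]
ee_rot: [-3.118, -0.005, 2.96]
wrist_force: [-4.7, 2.8, -0.5]
width: 0.0121
```

```bash
python3 - <<'E'
from h import *
binpose()
E
```

```text
t 20.75 bin [-56.8   2.3  83.8] rot [-1.37  0.26  0.1 ] F [-5.2  1.9 -0.5] M [ 0.31  1.02 -0.05] SL [-18.5  84.5 171.7] SR [-18.2 -75.5 175.5] w 12.1
```

It went down: bin z is 83.8 and tip 1.4° with low force. Continuing to level.

Request:
{"name": "move_arm", "arguments": {
  "targets": [
    [[0,-0.3,1],[-0.5,0,0],-1],
    [[0,-0.6,2],[-1,0,0],-1],
    [[0,-0.8,3],[-1.4,0,0],-1],
    [[0,-1,4],[-1.4,0,0],-1],
    [[0,-1,4],[-1.4,0,0],-1]
  ]
}}

```text
time: 21.38
tool_pos: [0.5318, 0.1138, 0.1895]
ee_rot: [3.141, -0.004, 2.96]
wrist_force: [-6.4, 1.8, 2.5]
width: 0.0113
```

```bash
python3 - <<'E'
from h import *
binpose()
E
```

```text
t 21.38 bin [-57.    3.9  80.5] rot [0.03 0.25 0.1 ] F [-6.7  0.6  2.5] M [ 0.3   1.25 -0.08] SL [-18.7  83.9 170.4] SR [-18.4 -76.1 170.3] w 11.3
```

Request:
{"name": "move_arm", "arguments": {
  "targets": [
    [[-0.5,-0.5,1],[0,0,0],-1],
    [[-1,-1,2],[0,0,0],-1],
    [[-1,-1,3],[-0.5,0,0],-1],
    [[-1,-1,3],[-0.5,0,0],-1]
  ]
}}

```text
time: 21.88
tool_pos: [0.5316, 0.1137, 0.189]
ee_rot: [3.131, -0.005, 2.961]
wrist_force: [-11.3, 4.3, 11.1]
width: 0.0119
```

```bash
python3 - <<'E'
from h import *
binpose()
for n in("scene","top"): cv2.imwrite(f"pics/{n}5.png",viewer.snapshot(n)[...,::-1])
E
```

```text
t 21.88 bin [-57.1   4.9  80. ] rot [0.63 0.28 0.17] F [-11.9   2.2  11.1] M [ 0.29  2.31 -0.05] SL [-18.9  84.  170.7] SR [-18.5 -76.  168.9] w 11.9
```

Request:
{"name": "move_arm", "arguments": {
  "targets": [
    [[1.5,0,-1.5],[0.3,0,0],-1],
    [[3,0,-3],[0.6,0,0],-1],
    [[4,0,-4],[0.6,0,0],-1],
    [[4,0,-4],[0.6,0,0],-1]
  ]
}}

```text
time: 22.48
tool_pos: [0.5306, 0.1116, 0.19]
ee_rot: [-3.137, 0.0, 2.959]
wrist_force: [0.9, 0.8, -3.0]
width: 0.0117
```

```bash
python3 - <<'E'
from h import *
binpose()
for n in("scene","top"): cv2.imwrite(f"pics/{n}6.png",viewer.snapshot(n)[...,::-1])
g=lambda im:np.clip(255*(im/255.)**.6,0,255).astype(np.uint8)
I=g(cv2.imread("pics/scene6.png"))
a=crop(I,196,140,80,75,5);b=crop(I,242,152,40,37,10)
b=np.pad(b,((0,max(0,a.shape[0]-b.shape[0])),(0,0),(0,0)))
cv2.imwrite("pics/seat.png",np.hstack([a,b]))
E
```

```text
t 22.48 bin [-57.2   0.9  81. ] rot [-0.25 -0.01  0.04] F [ 0.7  0.9 -3. ] M [ 0.17 -0.11 -0.01] SL [-19.2  81.4 170.7] SR [-19.1 -78.6 171.4] w 11.7
```

View pics/seat.png

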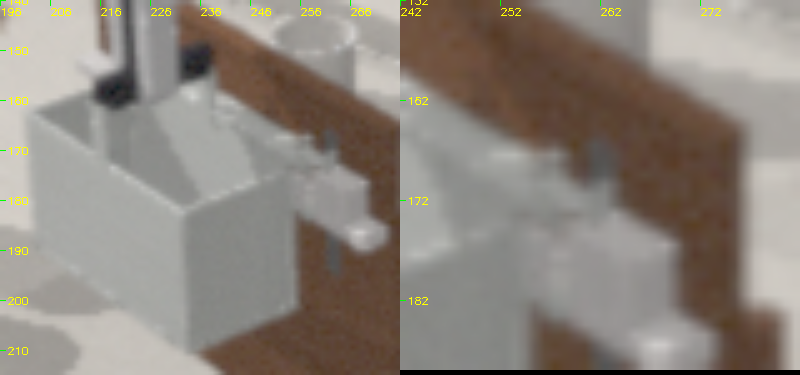

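The bin looks level: rim corners (202,162.4) and (232.6,182.4) match the level projection, and the nose at (255-258,168) appears above the strip end. I'll test engagement with a gentle lift.

Request:
{"name": "move_arm", "arguments": {
  "targets": [
    [[0,0,-1.5],[0,0,0],-1],
    [[0,0,-3],[0,0,0],-1],
    [[0,0,-4.5],[0,0,0],-1],
    [[0,0,-4.5],[0,0,0],-1]
  ]
}}

```text
time: 23.08
tool_pos: [0.5301, 0.1114, 0.1943]
ee_rot: [-3.137, -0.001, 2.959]
wrist_force: [2.7, -3.1, -10.9]
width: 0.0119
```

```bash
python3 - <<'E'
from h import *
binpose()
E
```

```text
t 23.07 bin [-57.8   0.7  85.3] rot [-0.28  0.07  0.02] F [  3.2  -2.6 -10.9] M [-0.22 -0.25  0.06] SL [-19.7  81.1 174.8] SR [-19.7 -78.9 175.6] w 11.9
```

The lift is held down at both ends (-6.7 N extra, centred at y ≈ -30), so the catch has engaged. Now I'll lower, seat it and let go.

Request:
{"name": "move_arm", "arguments": {
  "targets": [
    [[0,0,2],[0,0,0],-1],
    [[0,0,4],[0,0,0],-1],
    [[-1,0,5.5],[-0.3,0,0],-1],
    [[-1.5,0,6],[-0.3,0,0],-1],
    [[-1.5,0,6],[-0.3,0,0],-1]
  ]
}}

```text
time: 23.7
tool_pos: [0.5319, 0.1129, 0.1905]
ee_rot: [3.138, 0.001, 2.96]
wrist_force: [-2.3, 2.5, 0.8]
width: 0.0119
```

```bash
python3 - <<'E'
from h import *
binpose()
E
```

```text
t 23.7 bin [-56.    3.4  81.5] rot [ 0.23 -0.07  0.11] F [-2.7  2.   0.8] M [ 0.38  0.51 -0.06] SL [-18.3  83.1 171.9] SR [-18.  -76.9 171.3] w 11.9
```

Request:
{"name": "move_arm", "arguments": {
  "targets": [
    [[0.5,-1,-0.5],[0,0,0],-1],
    [[0.5,-1.5,-1],[0,0,0],-1],
    [[0.5,-1.5,-1],[0,0,0],-0.6],
    [[0.5,-1.5,-1],[0,0,0],-0.4],
    [[0.5,-1.5,-1],[0,0,0],0],
    [[0.5,-1.5,-1],[0,0,0],0.3],
    [[0.5,-1.5,-1],[0,0,0],0.5],
    [[0.5,-1.5,-1],[0,0,0],0.5],
    [[0.5,-1.5,-20],[0,0,0],0.5],
    [[0.5,-1.5,-60],[0,0,0],0.5],
    [[0.5,-1.5,-110],[0,0,0],0.5],
    [[0.5,-1.5,-150],[0,0,0],0.5],
    [[0.5,-1.5,-150],[0,0,0],0.5],
    [[0.5,-1.5,-150],[0,0,0],0.5]
  ]
}}

```text
time: 25.45
tool_pos: [0.531, 0.1102, 0.3391]
ee_rot: [3.14, 0.0, 2.959]
wrist_force: [-0.4, 0.0, -0.4]
width: 0.0703
```

```bash
python3 - <<'E'
from h import *
binpose()
for n in("scene","top"): cv2.imwrite(f"pics/{n}7.png",viewer.snapshot(n)[...,::-1])
g=lambda im:np.clip(255*(im/255.)**.6,0,255).astype(np.uint8)
a=crop(g(cv2.imread("pics/scene7.png")),196,130,88,85,6);b=crop(g(cv2.imread("pics/top7.png")),160,160,130,70,4)
b=cv2.resize(b[:, :],(270,145)); 
I0=crop(g(cv2.imread("pics/scene0.png")),245,155,30,36,7)
r=np.pad(np.vstack([b,np.pad(I0,((0,0),(0,60),(0,0)))]),((0,600),(0,0),(0,0)))[:a.shape[0]]
cv2.imwrite("pics/end.png",np.hstack([a,r])[:600,:800])
rk=R.from_euler("z",RACK_YAW)
for tip,z,x,y in((0,80,-54,0),(4,85,-54,0)):
    P=RACK_O+rk.apply(np.array([x,y,z])/1000+R.from_euler("x",-np.radians(tip)).apply(np.array([[-38,75,90],[-38,-75,90],[-38,-75,0],[38,-75,0]])/1000))
    print(tip,proj("scene",P).round(1).tolist())
E
```

```text
t 25.45 bin [-56.6   0.3 230.1] rot [ 0.1  -0.01  0.06] F [-0.4 -0.  -0.4] M [ 0.01 -0.02 -0.01] SL [-18.7  80.2 320.2] SR [-18.5 -79.8 319.9] w 70.3
0 [[200.1, 159.9], [231.9, 180.9], [233.6, 209.3], [255.4, 199.2]]
4 [[198.9, 159.3], [230.2, 176.7], [233.4, 206.1], [255.3, 196.1]]
```

View pics/end.png

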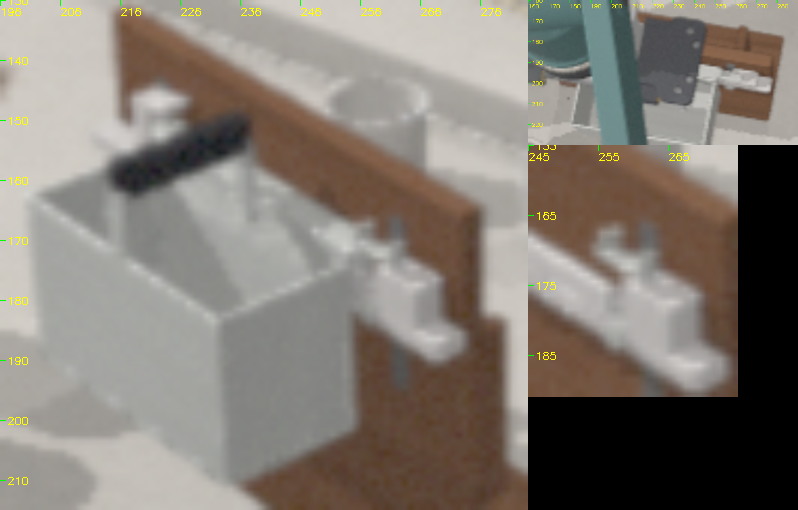

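Released. The corners at (201,162.5) and (232.7,183.7) give dy = 21.2, against 21.0 predicted for level and 17.4 for a 4° tip. Last numeric check: are the catch knob and box where they were at rest, and did the bystanders stay put?

```bash
python3 - <<'E'
from h import *
A=cv2.imread("pics/scene0.png").astype(np.float32);B=cv2.cvtColor(viewer.snapshot("scene"),cv2.COLOR_RGB2BGR).astype(np.float32)
A,B=[cv2.cvtColor(i,cv2.COLOR_BGR2GRAY) for i in(A,B)]
for nm,(x0,x1,y0,y1) in dict(knob=(259,277,178,193),nose=(252,262,163,172),scale=(155,215,215,255),timer=(210,248,240,272),porta=(115,192,180,228),brush=(360,450,255,290),pot=(370,402,222,254)).items():
    a,b=A[y0:y1,x0:x1],B[y0:y1,x0:x1]; print(nm,"meandiff",np.abs(a-b).mean().round(1),"shift px",np.round(cv2.phaseCorrelate(a,b),2))
print(status.get_obs()["time"],status.get_obs()["width"])
E
```

```text
Traceback (most recent call last):
ValueError: setting an array element with a sequence. The requested array has an inhomogeneous shape after 1 dimensions. The detected shape was (2,) + inhomogeneous part.
```

```bash
python3 - <<'E'
from h import *
A=cv2.imread("pics/scene0.png").astype(np.float32);B=cv2.cvtColor(viewer.snapshot("scene"),cv2.COLOR_RGB2BGR).astype(np.float32)
A,B=[cv2.cvtColor(i,cv2.COLOR_BGR2GRAY) for i in(A,B)]
for nm,(x0,x1,y0,y1) in dict(knob=(261,277,178,193),nose=(253,260,164,171),scale=(155,215,215,255),timer=(210,248,240,272),porta=(115,192,180,228),brush=(360,450,255,290),pot=(370,402,222,254)).items():
    a,b=A[y0:y1,x0:x1],B[y0:y1,x0:x1]; print(nm,"meandiff",np.abs(a-b).mean().round(1),cv2.phaseCorrelate(a,b))
np.set_printoptions(linewidth=200)
print(A[164:174,250:264].astype(int));print(B[164:174,250:264].astype(int))
E
```

```text
knob meandiff 3.8 ((0.00033805893189597924, 0.547383174769771), 1.0492937833070755)
nose meandiff 18.6 ((-2.178997916715309, 0.21371740043326026), 0.8509006090462208)
scale meandiff 12.0 ((-0.04481079565473678, -0.13255251034949111), 0.8273187871774038)
timer meandiff 24.2 ((0.021113056526068874, -0.31818597724510056), 0.7307398848235607)
porta meandiff 5.1 ((-0.02902036687845566, -0.04356915674217987), 1.0038147479295731)
brush meandiff 17.6 ((0.2688868852553412, 0.10055384617530905), 0.7503001753194832)
pot meandiff 16.6 ((-0.024980413748465935, 0.09266190724191681), 0.4939088108949363)
[[ 42  45  43  46  44  44  45  43  44  45  45  45  46  46]
 [ 43  45  49  43  46  44  44  45  44  44  47  49  47  42]
 [ 44  47  45  44  49  57  62  77  59  45  45  54  54  50]
 [ 44  48  42  45  54  96 103 104  74  46  47  52  54  47]
 [ 49  46  46  47  56  93  89  80  60  43  45  51  56  51]
 [ 49  46  48  52  82  95 100  93  66  48  47  60  63  52]
 [ 92  61  48  49  82 123 155 135 110  92  83  95 100  71]
 [172 122  75  54  57  78 113 145 152 155 145 114  95  62]
 [169 182 145  96  64  51  63  97 154 173 151 110  91  71]
 [149 159 182 171 121  77  54  57  93 119 132 107 100 122]]
[[ 54  37  35  43  44  44  44  41  42  43  43  42  43  44]
 [ 87  65  48  40  40  44  41  46  45  41  45  47  44  45]
 [105 105  96  71  54  54  58  73  58  46  45  51  53  46]
 [116 141 149 140 106 100 102 100  71  44  47  52  50  46]
 [147 159 161 158 147 116  87  79  57  43  44  51  51  45]
 [161 169 166 163 155 120 100  93  66  49  50  56  61  51]
 [133 156 165 176 156 142 152 129 106  90  80  90  96  68]
 [116 132 148 185 166 135 129 146 147 150 142 110  93  61]
 [100 117 129 137 117 109 102 114 153 165 147 107  88  67]
 [ 95 123 130 118  98  98  88  85  94 113 126 105  99 119]]
```

The nose pixels (255-258, 166-170) match the rest picture, so the catch is back out. The bystanders show no shift. Handing in.

```bash
python3 -c "
from bench import order,status
print(order.close_job(), status.get_obs()['time'])"
```

```text
the job is handed in; nothing more can be done
the job is handed in; nothing more can be done
```

The bin is hanging on the cleat with the catch snapped over its right end. I let go of it and handed the job in at about 26 s; no verdict was reported.

I gripped the handle, tipped the bin 15° left end low, tucked the strip's left end under the keeper lip until it met the cheek, then levelled it and pressed it past the catch.

**First press failed:** it stalled with the bin twisted in the grip and the rubber pad probably bracing on the panel. I eased off, moved further left and pressed again. Forces at the wrist (net of the bin's weight) stayed at about 16 N vertically, and about 12 N along rack x.

**Last checks:**
- **Catch:** before I let go, a gentle lift was held down at both ends. Afterwards the nose pixels were the same as at rest.
- **Level:** the bin's rim in the final picture matches a level bin to about half a degree.
- **Bystanders:** the scale, timer, portafilter, brush and sugar pot show image shifts of at most about 0.3 pixel. I did not check the teaspoon by number, but nothing went near it.

**What disagreed:** my height estimates for the cleat edge ranged from about 165 to 173 mm between touch and camera. The bin's final height is therefore only known to be roughly 74–81 mm, which is inside the allowed 56–84 mm.

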